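# Set the breather cap on the plant misting station

## Task

Get the misting station ready to stand idle: first squeeze the spray gun's red trigger all the way in for a moment and let it spring fully back out, to empty the pressure left in the line. Then screw the tank's black cap clockwise until it bottoms out, back it off a quarter turn so that the tank can breathe, and finish still gripping the cap in that position. Do not touch the cap's setting before the trigger has been worked, and do not push the pots, glassware, bottle or spatula about.

Things in the scene. Friction and masses are not known exactly. Their poses are not given: they have to be found in the camera images.
- gun: grey pistol-shaped spray gun fixed on its side on a low saddle. Origin on the bench straight below point gun_pinch, z up. Grip runs along its x axis (butt to -x, towards the robot at yaw 0); barrel at x = +85 mm along y, brass nozzle at +y. Grip, trigger, barrel all at mid-height 75 mm (barrel top 92 mm); below gun_pinch there is only the bench
- gun_pinch (a point): squeeze point, 75 mm above the bench. The grip (26 mm thick, 28 mm high) has its back face 20 mm from it in the gun's -y; the trigger's outer face is at +y, 20 mm off when squeezed, 32 mm (36 at its free end) when released. Fingers pointing down, opened wide, centred here and closing along the gun's y squeeze trigger to grip: 40 mm apart when fully in
- trigger (a joint): red trigger, 70 mm long, 20 mm high, on a vertical pin 50 mm from gun_pinch in the gun's +x: 0 = released, 0.22 rad = fully squeezed, at its stop, parallel to the grip. Sprung: at the pinch point about 3 N to start, 8 N at the stop; a 20 to 30 N squeeze takes it home. Springs back by itself
- tank: white round water tank with blue bands, 112 mm wide (124 at its foot), fixed upright; origin at the centre of its foot on the bench, z up. Shoulder slopes from 100 mm height at the rim to 136 mm at the neck; a red line runs up it on the tank's -x side
- cap: black knurled round screw cap, 48 mm diameter, 28 mm tall, on the tank's axis; origin at the centre of its underside, z up; a yellow stripe on top runs from the centre to its own -x. Screwed home: underside 142 mm and top 170 mm above the bench, stripe pointing to the tank's red line, 12 mm free height under the cap for fingertips
- cap_top (a point): centre of the cap's top face, on the screw axis
- cap_turn (a joint): how far the cap is unscrewed, rad: 0 = bottomed out on a hard stop, positive = counter-clockwise from above. Right-hand thread: clockwise from above goes down, 5 mm a turn. Starts at 2.3 to 3.6, thread engaged; captive, stops at 4.4. Takes about 0.12 N m, stays where left; a 30 to 40 N grip turns it; torque rises sharply at the stop
- pot_a: terracotta plant pot, 68 mm wide, 60 mm tall, seedlings up to about 105 mm; bystander, origin at the centre of its underside
- pot_b: black plastic plant pot, 68 mm wide, 60 mm tall, seedlings up to about 105 mm; bystander, origin at the centre of its underside
- drink_bottle: blue drinking bottle, 68 mm wide, 200 mm tall; bystander, origin at the centre of its underside
- petri_dish: flat closed greenish dish, 90 mm wide, 15 mm tall; bystander, origin at the centre of its underside
- beaker: empty glass beaker, 66 mm wide, 85 mm tall; bystander, origin at the centre of its underside
- scraper: lying red-handled spatula; bystander, about 15 mm thick, origin on its underside
There are look-alikes about, which are no part of the job. What is shaped like the tank but orange is not meant.

How it is judged:
On the way, in this order (a step that is already met when the one before it is completed fails the run):
1. the trigger is squeezed fully in, with the cap still unscrewed as found (value of joint trigger above 0.18 rad and value of joint cap_turn above 2.1 rad), for 0.2 s.
2. the trigger has sprung back out, with the cap still unscrewed as found (value of joint trigger below 0.04 rad and value of joint cap_turn above 2.1 rad), for 0.2 s.
3. the cap is screwed down until it bottoms out (value of joint cap_turn below 0.07 rad), for 0.2 s.
At the end, for the whole second after the job is handed in: the cap stands a quarter turn (1.57 rad, within 0.3 rad) back from its stop and still, the fingers grip it (over 3 N), and the trigger is released (value of joint cap_turn between 1.27 and 1.87 rad and velocity of joint cap_turn between -0.1 and 0.1 rad/s and contact force between the fingers and cap above 3 N and value of joint trigger below 0.04 rad); the arm keeps its last pose, push and grip.
It fails at once if a bystander is pushed more than 30 mm or knocked over (distance of any of pot_a, pot_b, drink_bottle, petri_dish, beaker, scraper from where it was at the start of the episode above 0.03 m or angle between any of pot_a, pot_b, drink_bottle, petri_dish, beaker, scraper's own z axis and vertical above 0.5 rad).
It also fails if it takes over 67 s, if anything falls off the work surface, if the arm or the gripper's body presses on something with over 40 N, if the wrist force passes 120 N, or if a joint passes its speed limit or range.

## Robot

A 7-joint arm with a two-finger parallel gripper is mounted at the origin on the work surface. World frame = base frame: x ahead of the robot, y to its left, z up, the work surface at z = 0. Lengths are in m, angles in rad, forces in N, time in s.
With the tool pointing down it reaches from about 0.35 to 0.9 m from the base axis. Payload 7.2 kg.
Tool frame: the origin (TCP) lies midway between the tips of the shut fingers; the grasp point (between the pads) lies 19 mm behind it; z points along the fingers, y is the line along which they close (so a half turn about z gives the same grasp; the last joint's range is limited). The gripper opens to 88 mm and grips with 3 to 60 N. Pads are 20 mm wide; open, the fingers measure 115 mm over their backs; the gripper's body (75 mm by 178 mm) begins 61 mm behind the grasp point.
Start: joints at [1.144, 0.411, -0.013, 1.596, 0.006, 1.134, -0.082], TCP at [0.219, -0.585, 0.223] pointing down, gripper open.
Joint ranges: [-2.95, 2.95], [-0.29, 1.99], [-1.47, 1.44], [0.14, 2.54], [-1.03, 4.17], [0.13, 1.85], [-2.86, 2.86]. Speed limits (rad/s): [2.39, 2.39, 3.01, 3.01, 3.14, 3.14, 3.14].

## Interface

Orientations are given as a rotation vector (axis times angle).
In Python, from bench import get_state, viewer, r, search_frame, trace, mark_of gives the robot as it stands.
- The arm moves only by the tool play_rows, never from a script. Its arguments are lists of equal length, an entry for each row: "slide": the shift along the tool's x, y, z in m, a list of three; "yaw": the turn about the tool's z in degrees; "jaw": the finger opening in m, from 0 to 0.0878. A call has 1 to 20 rows; each row is the pose to reach, as a shift and turn from the pose commanded when the call began, along the tool's axes at that moment; what a row does not reach only later rows make up. A row lasts 1/8 s, in which the tool goes at most 62.5 mm and 10.7 degrees, less where a joint would pass 70% of its speed; a pose out of reach is approached as far as the arm can. A call with a gripper value outside its range is refused whole. The fingers move at their own pace and stop on an object; "force" is the grip in N (left out, the last holds). Time passes only in rows, so rows that repeat a pose let the fingers close. It gives the time, the measured TCP pose, the force, the opening and the grip force at its end, in the units of the state.
- get_state(): the state, without advancing time (a new reading comes with each control period).
- viewer.camera(name): name is "side" or "top" or "wrist"; returns a dict with "color" (384x512x3 uint8, blue, green, red), "vertical_fov" (degrees; the focal length in pixels is half the picture's height over the tangent of half this angle, whatever the lens; pixels are square), "cx", "cy" (the principal point, pixels), "extrinsics" (4x4, takes a point from world to camera coordinates). Camera axes: x right, y up, looking along -z (the intrinsics and any distortion apply to the point x, -y, -z); pixel columns grow to the right and rows downward; lengths in m; the calibration is good to about 2 mm. A picture is of the moment at which its call begins. There is no depth.
- r.sign_off(): hands the job in; it is judged then, once.
Trained networks look in a picture, given as the dict that the camera call returned (one of the last four; its "shot" number tells which), for a name from the list of things; names that differ only in an ending like _2 or _b are one class to them, and where a whole thing is asked for, a point or a joint stands for the part that bears it (a point fixed in the world has none). Each returns a list of dicts, best first, with "score" (0 to 1); they miss things now and then, are a little off and sometimes report something else, mostly with a low value. They report only what shows in the picture. A call takes as long as a camera call. They do not tell look-alikes from the thing itself.
- search_frame(label, picture): "at" ([x, y, z] in m, in world coordinates, good to about 4 mm: the middle of the surface that is visible of it).
- trace(label, picture): "region" (384x512 bool, what is visible of it).
- mark_of(label, picture): "at" ([x, y, z] in m, in world coordinates, good to about 4 mm: a listed point, or the origin of a listed thing).
The state is a dict: "clock": time; "joint_positions": joint angles; "qvel": joint speeds; "tau": joint torques, N m; "tcp_pos": TCP position; "tcp_rot": TCP orientation; "wrist_force": force on the tool from outside, world axes, zero at the start; "wrist_torque": the same for the moment, N m; "finger_gap": finger opening in m; "grip_force": force on a finger pad.
Only numpy, scipy, OpenCV 4.12 (cv2) and the standard library are available. Lean on these libraries where they do the work, as an engineer would, in place of code of your own. Each camera call takes 0.05 s, during which the arm holds its last target. There are 200 camera calls.

## Working session

There is one attempt and no reset: what is moved stays moved. The work goes in short steps, Python scripts to look and compute and a tool call to move; the robot and the scene stay as the last step left them, time stands still between calls to the robot, and variables do not carry over. Pictures are saved under pics/ and viewed, at most 10 in all, crops included, and the job is handed in when it is done.

Besides the shell and the picture viewer there is one more tool, called as name([rows], argument=value, ...), one row to a line, values as JSON. play_rows: Moves the arm, as the interface text tells. Its arguments: {"type":"object","properties":{"slide":{"type":"array","items":{"type":"array","items":{"type":"number"}}},"yaw":{"type":"array","items":{"type":"number"}},"jaw":{"type":"array","items":{"type":"number"}},"force":{"type":"number"}},"required":["slide","yaw","jaw"]}

```bash
ls; mkdir -p pics; cat > h.py <<'E'
import numpy as np, cv2
from bench import get_state, viewer, r, search_frame, trace, mark_of
from scipy.spatial.transform import Rotation as R
def proj(p,c):
    E=np.array(c["extrinsics"]);q=E[:3,:3]@np.array(p)+E[:3,3]
    f=192/np.tan(np.radians(c["vertical_fov"])/2)
    return c["cx"]+f*q[0]/-q[2], c["cy"]+f*-q[1]/-q[2]
def unproj(uv,c,z):
    E=np.array(c["extrinsics"]);f=192/np.tan(np.radians(c["vertical_fov"])/2)
    d=E[:3,:3].T@np.array([(uv[0]-c["cx"])/f,-(uv[1]-c["cy"])/f,-1]);o=-E[:3,:3].T@E[:3,3]
    return o+d*(z-o[2])/d[2]
E
python3 - <<'E'
from h import *
np.set_printoptions(precision=3,suppress=True)
s=get_state(); print(s)
for n in ["top","side"]:
    c=viewer.camera(n); cv2.imwrite(f"pics/{n}0.png",c["color"]); print(n,{k:v for k,v in c.items() if k!="color"})
    for l in ["gun","gun_pinch","trigger","tank","cap","cap_top","pot_a","pot_b","drink_bottle","petri_dish","beaker","scraper"]:
        try: print(l,[(np.round(d["at"],3).tolist(),round(d["score"],2)) for d in mark_of(l,c)[:3]])
        except Exception as e: print(l,e)
E
```

```text
pics
{'clock': 0.0, 'joint_positions': array([ 1.144,  0.412, -0.013,  1.597,  0.006,  1.134, -0.082]), 'qvel': array([-0.   , -0.001,  0.003, -0.001,  0.   ,  0.   , -0.001]), 'tau': array([  0.001, -58.796,   0.642, -29.107,  -0.054,   0.018,   0.   ]), 'tcp_pos': array([ 0.219, -0.585,  0.222]), 'tcp_rot': array([-3.09 , -0.56 ,  0.001]), 'wrist_force': array([-0.273, -0.881,  0.356]), 'wrist_torque': array([ 0.005, -0.088, -0.01 ]), 'grip_force': 0.0, 'finger_gap': 0.08791472908627118}
top {'vertical_fov': 51.24466511116643, 'cx': 256.78233186597885, 'cy': 185.33799523139285, 'extrinsics': array([[ 0.002, -1.   ,  0.023, -0.135],
       [ 0.99 ,  0.005,  0.144, -0.506],
       [-0.144,  0.023,  0.989, -1.591],
       [ 0.   ,  0.   ,  0.   ,  1.   ]]), 'shot': 1}
gun [([0.559, 0.217, 0.001], 0.59), ([0.582, -0.434, -0.002], 0.46)]
gun_pinch [([0.558, 0.219, 0.073], 0.79)]
trigger it knows: beaker, cap, cap_top, drink_bottle, gun, gun_pinch, petri_dish, pot, scraper, tank
tank [([0.511, -0.206, 0.0], 0.8), ([0.352, 0.218, -0.004], 0.8), ([0.438, -0.684, 0.002], 0.73)]
cap [([0.297
[... 1012 characters left out ...]
nch, petri_dish, pot, scraper, tank
tank [([0.51, -0.208, -0.0], 0.96), ([0.436, -0.684, -0.001], 0.88), ([0.3, -0.192, 0.001], 0.81)]
cap [([0.298, -0.19, 0.144], 0.77), ([0.442, -0.685, 0.144], 0.68), ([0.512, -0.211, 0.146], 0.67)]
cap_top [([0.299, -0.19, 0.173], 0.77), ([0.351, 0.217, 0.172], 0.56), ([0.44, -0.682, 0.176], 0.56)]
pot_a [([0.66, 0.009, 0.004], 0.79), ([0.585, -0.441, 0.003], 0.73)]
pot_b [([0.66, 0.009, 0.004], 0.79), ([0.585, -0.441, 0.003], 0.73)]
drink_bottle [([0.581, 0.419, 0.003], 0.67)]
petri_dish [([0.557, 0.212, 0.078], 0.71), ([0.472, 0.016, 0.001], 0.58)]
beaker [([0.434, 0.412, 0.002], 0.76)]
scraper [([0.454, -0.458, 0.0], 0.93), ([0.51, -0.206, 0.0], 0.53)]
```

```bash
python3 -c "
import cv2
for n in ['top','side']: cv2.imwrite(f'pics/{n}0b.png',cv2.resize(cv2.imread(f'pics/{n}0.png'),(800,600),interpolation=2))"
```

```text
(no output)
```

View pics/top0b.png

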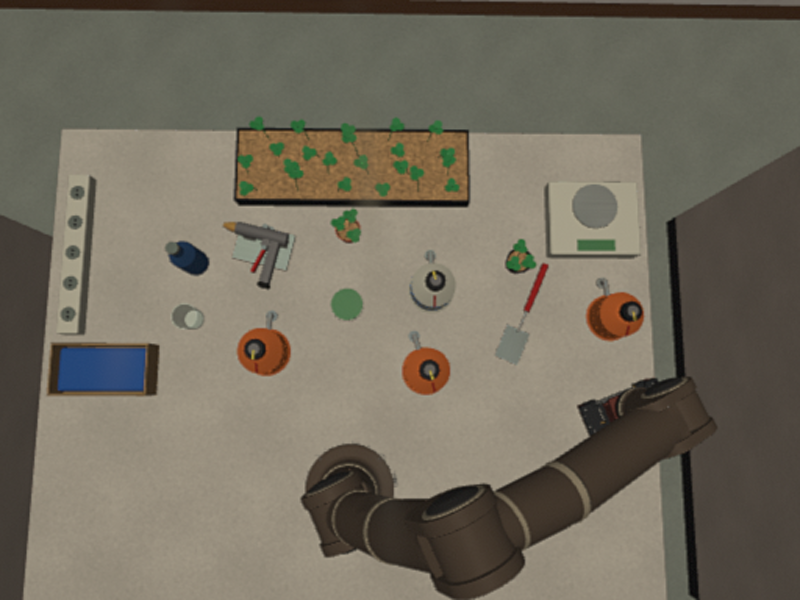

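View pics/side0b.png

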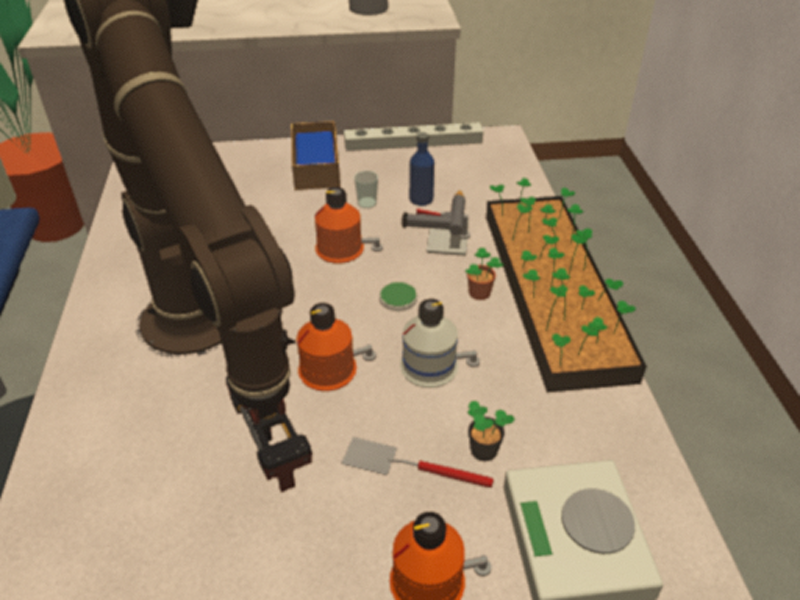

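The top view shows the gun at about (260,255) in the enlarged picture, with its trigger on the left. The white tank is at (432,288) with its yellow stripe pointing roughly down. The side view agrees and shows one white tank and three orange ones. Next I'll compute the move to above the gun.

```bash
cat >> h.py <<'E'
def plan(p,ydeg):
    "slide (tool axes, mm) and yaw (deg, both choices) to bring TCP to p with tool y at world heading ydeg"
    s=get_state(); M=R.from_rotvec(s["tcp_rot"]).as_matrix()
    y=np.degrees(np.arctan2(M[1,1],M[0,1])); d=(-(ydeg-y)+180)%360-180
    print("slide",np.round(M.T@(np.array(p)-s["tcp_pos"]),4),"yaw",round(d,1),"or",round(d-180*np.sign(d),1),"ynow",round(y,1),"j",np.round(s["joint_positions"],2))
E
python3 - <<'E'
from h import *
plan([.555,.218,.32],76)
plan([.219,-.585,.32],76)
E
```

```text
slide [ 0.5962 -0.6342 -0.0973] yaw -145.4 or 34.6 ynow -69.4 j [ 1.14  0.41 -0.01  1.6   0.01  1.13 -0.08]
slide [-0.0004 -0.0003 -0.0973] yaw -145.4 or 34.6 ynow -69.4 j [ 1.14  0.41 -0.01  1.6   0.01  1.13 -0.08]
```

play_rows([
  [0, 0, -0.05],
  [0, 0, -0.1],
  [0.035, -0.037, -0.1],
  [0.07, -0.075, -0.1],
  [0.105, -0.112, -0.1],
  [0.14, -0.149, -0.1],
  [0.175, -0.186, -0.1],
  [0.21, -0.224, -0.1],
  [0.245, -0.261, -0.1],
  [0.281, -0.298, -0.1],
  [0.316, -0.336, -0.1],
  [0.351, -0.373, -0.1],
  [0.386, -0.41, -0.1],
  [0.421, -0.448, -0.1],
  [0.456, -0.485, -0.1],
  [0.491, -0.522, -0.1],
  [0.526, -0.56, -0.1],
  [0.561, -0.597, -0.1],
  [0.596, -0.634, -0.1],
  [0.596, -0.634, -0.1],
], yaw=[0, 0, -8, -16, -25, -34, -43, -52, -61, -70, -79, -88, -97, -106, -115, -124, -133, -141, -145, -145], jaw=[0.0878, 0.0878, 0.0878, 0.0878, 0.0878, 0.0878, 0.0878, 0.0878, 0.0878, 0.0878, 0.0878, 0.0878, 0.0878, 0.0878, 0.0878, 0.0878, 0.0878, 0.0878, 0.0878, 0.0878])

```text
clock: 3.7
tcp_pos: [0.5545, 0.2219, 0.3218]
tcp_rot: [-0.385, -3.116, -0.004]
wrist_force: [0.3, -0.9, -0.9]
finger_gap: 0.0877
grip_force: 0.0
```

```bash
python3 - <<'E'
from h import *
np.set_printoptions(precision=4,suppress=True)
c=viewer.camera("wrist"); im=c["color"].copy()
d=mark_of("gun_pinch",c); print([(np.round(x["at"],4),round(x["score"],2)) for x in d[:2]])
print("gun",[(np.round(x["at"],4),round(x["score"],2)) for x in mark_of("gun",c)[:2]])
t=viewer.camera("top"); s=viewer.camera("side")
for q in (t,s):print("pinch",[(np.round(x["at"],4),round(x["score"],2)) for x in mark_of("gun_pinch",q)[:2]])
np.save("pics/w1.npy",c)
p=np.array([.558,.218,.075])
for th in (-.18,-.24,-.30):
    a=p-.05*np.array([np.cos(th),np.sin(th),0]);b=p+.085*np.array([np.cos(th),np.sin(th),0])
    u,v=[tuple(int(round(k)) for k in proj(x,c)) for x in (a,b)]
    cv2.line(im,u,v,(0,255,255),1)
print(proj(p,c), get_state()["joint_positions"])
cv2.imwrite("pics/w1.png",cv2.resize(np.hstack([im]),(800,600),interpolation=2))
E
```

```text
[(array([0.5573, 0.2155, 0.0764]), 0.83)]
gun [(array([ 0.5571,  0.2177, -0.0021]), 0.91)]
pinch [(array([0.556 , 0.2223, 0.0783]), 0.77), (array([0.6645, 0.0085, 0.0034]), 0.56)]
pinch [(array([0.5558, 0.2125, 0.0804]), 0.88)]
(np.float64(246.20236011526833), np.float64(166.17980899452309)) [ 0.1425  0.4116 -0.8382  1.4855  0.3089  1.381   0.6043]
```

View pics/w1.png

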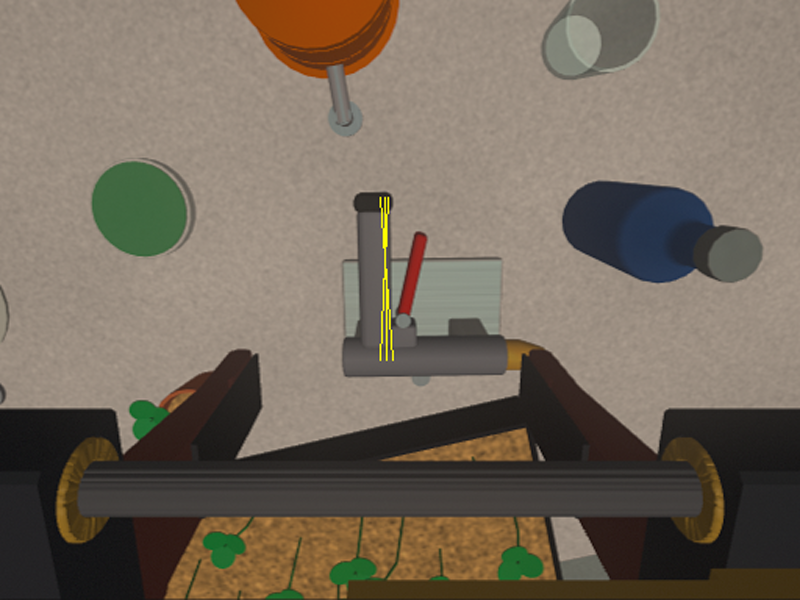

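The wrist view shows the gun upright in the picture: grip from (373,205) to (371,340), barrel from (345,357) to (507,355), and the red trigger to the right of the grip. The pinch point lies between grip and trigger.

```bash
python3 - <<'E'
from h import *
c=np.load("pics/w1.npy",allow_pickle=True).item()
U=lambda x,y,z:unproj((x*.64,y*.64),c,z)
ang=lambda v:np.degrees(np.arctan2(v[1],v[0]))
im=cv2.cvtColor(c["color"],cv2.COLOR_BGR2GRAY).astype(int)
for y in (150,165,180,195): print(y,im[y,222:262])
print("barrel mid y-dir",ang(U(505,355,.078)-U(345,357,.078))-90)
print("grip L",ang(U(360,330,.089)-U(358,215,.089)),"R",ang(U(390,330,.089)-U(391,215,.089)))
print("grip L,R @z.089",U(359,275,.089),U(391,275,.089)); print("trig pin/free",U(403,320,.085),U(421,236,.085), "barrel centre", U(371,356,.085),"optic",-np.array(c["extrinsics"])[:3,:3].T@np.array(c["extrinsics"])[:3,3])
E
```

```text
150 [146 150 149 146 148 146 120  66  79  84  90  94  95  95  95  95  96  96
  97  98  98  98  99  98  92  87  78  82 121 147 150 150 148 145 143 143
 145 147 146 144]
165 [139 137 131 130 131 135 122  79  74  82  87  92  94  94  95  95  96  96
  96  97  97  98  98  97  94  89  81  72  90 115 114 113 107 102 103  99
  96  94  97  84]
180 [146 147 147 146 146 148 146 119  63  79  84  90  93  94  95  95  95  96
  95  96  96  97  96  97  95  92  83  77 108 150 147 146 146 146 147 137
  90  49  61  66]
195 [144 143 144 144 144 143 145 131  77  74  82  88  92  93  94  94  94  95
  94  95  95  95  94  96  95  92  88  76  96 140 145 148 131  63  52  63
  67  68  67  68]
barrel mid y-dir -13.401964262749672
grip L -14.02229797040981 R -14.57325627476984
grip L,R @z.089 [0.56234295 0.1963114  0.089     ] [0.56844424 0.22051977 0.089     ]
trig pin/free [0.60767561 0.2206916  0.085     ] [0.54507978 0.25029456 0.085     ] barrel centre [0.63134803 0.18781526 0.085     ] optic [0.48402304 0.23954836 0.48464865]
```

```bash
python3 - <<'E'
from h import *
plan([.5551,.218,.056],76)
E
```

```text
slide [0.0007 0.0018 0.267 ] yaw -0.6 or 179.4 ynow 75.4 j [ 0.14  0.41 -0.84  1.49  0.31  1.38  0.6 ]
```

play_rows([
  [0.001, 0.002, 0.05],
  [0.001, 0.002, 0.1],
  [0.001, 0.002, 0.15],
  [0.001, 0.002, 0.185],
  [0.001, 0.002, 0.185],
  [0.001, 0.002, 0.185],
], yaw=[-0.6, -0.6, -0.6, -0.6, -0.6, -0.6], jaw=[0.0878, 0.0878, 0.0878, 0.0878, 0.0878, 0.0878])

```text
clock: 4.8
tcp_pos: [0.5552, 0.22, 0.1394]
tcp_rot: [0.379, 3.117, 0.002]
wrist_force: [0.7, 0.7, 0.1]
finger_gap: 0.088
grip_force: 0.0
```

```bash
python3 - <<'E'
from h import *
plan([.5551,.218,.056],76)
c=viewer.camera("wrist"); print([(np.round(x["at"],4),round(x["score"],2)) for x in mark_of("gun_pinch",c)[:2]])
s=viewer.camera("side")
im=c["color"].copy(); u=proj([.5551,.218,.075],c); cv2.circle(im,(int(u[0]),int(u[1])),3,(0,255,255),1)
cv2.imwrite("pics/w2.png",im)
E
```

```text
slide [-0.0002 -0.0021  0.0834] yaw 0.1 or -179.9 ynow 76.1 j [ 0.09  0.57 -0.77  1.72  0.45  1.04  0.49]
[(array([0.5552, 0.2151, 0.076 ]), 0.79), (array([0.4714, 0.0142, 0.0006]), 0.39)]
```

View pics/w2.png

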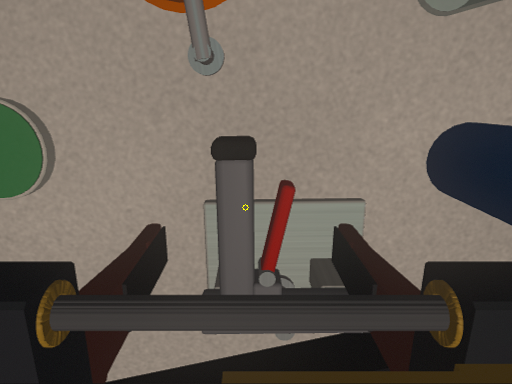

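The wrist view shows both fingers (inner edges at about x = 165 and 335) straddling the grip (217–254) and the trigger (up to 293). The marked pinch point is at (245,207). The way down is clear.

play_rows([
  [0, -0.002, 0.03],
  [0, -0.002, 0.06],
  [0, -0.002, 0.083],
  [0, -0.002, 0.083],
  [0, -0.002, 0.083],
], yaw=[0, 0, 0, 0, 0], jaw=[0.0878, 0.0878, 0.0878, 0.0878, 0.0878], force=25)

```text
clock: 5.58
tcp_pos: [0.5547, 0.2185, 0.0561]
tcp_rot: [0.378, 3.117, 0.002]
wrist_force: [0.8, 0.9, 0.7]
finger_gap: 0.0878
grip_force: 0.0
```

play_rows([
  [0, 0, 0],
  [0, 0, 0],
  [0, 0, 0],
  [0, 0, 0],
  [0, 0, 0],
  [0, 0, 0],
  [0, 0, 0],
  [0, 0, 0],
  [0, 0, 0],
  [0, 0, 0],
  [0, 0, 0],
  [0, 0, 0],
], yaw=[0, 0, 0, 0, 0, 0, 0, 0, 0, 0, 0, 0], jaw=[0.035, 0.035, 0.035, 0.035, 0.035, 0.035, 0.035, 0.035, 0.035, 0.035, 0.035, 0.035], force=28)

```text
clock: 7.08
tcp_pos: [0.5527, 0.2176, 0.0549]
tcp_rot: [-0.376, -3.118, 0.003]
wrist_force: [-5.2, -0.7, 6.8]
finger_gap: 0.0399
grip_force: 28.0
```

play_rows([
  [0, 0, 0],
  [0, 0, 0],
  [0, 0, 0],
  [0, 0, 0],
  [0, 0, 0],
  [0, 0, 0],
  [0, 0, 0],
  [0, 0, 0],
  [0, 0, 0],
  [0, 0, 0],
  [0, 0, 0],
  [0, 0, 0],
], yaw=[0, 0, 0, 0, 0, 0, 0, 0, 0, 0, 0, 0], jaw=[0.035, 0.035, 0.035, 0.0878, 0.0878, 0.0878, 0.0878, 0.0878, 0.0878, 0.0878, 0.0878, 0.0878], force=28)

```text
clock: 8.57
tcp_pos: [0.5539, 0.2179, 0.0546]
tcp_rot: [0.379, 3.119, -0.0]
wrist_force: [-0.4, 1.2, -0.0]
finger_gap: 0.0881
grip_force: 0.0
```

play_rows([
  [0, 0, -0.05],
  [0, 0, -0.11],
  [0, 0, -0.17],
  [0, 0, -0.23],
  [0, 0, -0.27],
  [0, 0, -0.27],
], yaw=[0, 0, 0, 0, 0, 0], jaw=[0.0878, 0.0878, 0.0878, 0.0878, 0.0878, 0.0878])

```text
clock: 9.32
tcp_pos: [0.5548, 0.219, 0.3282]
tcp_rot: [0.378, 3.113, 0.004]
wrist_force: [-0.4, 0.4, -0.6]
finger_gap: 0.0875
grip_force: 0.0
```

```bash
python3 - <<'E'
from h import *
plan([.512,-.208,.325],76)
for n in ("top","side"):
    c=viewer.camera(n)
    for l in ("tank","cap_top"): print(n,l,[(np.round(x["at"],4),round(x["score"],2)) for x in mark_of(l,c) if abs(x["at"][1]+.21)<.05])
E
```

```text
slide [-0.0606 -0.4249  0.0021] yaw 0.2 or -179.8 ynow 76.2 j [ 0.14  0.41 -0.85  1.48  0.31  1.39  0.61]
top tank [(array([ 0.299 , -0.1951, -0.0033]), 0.88), (array([ 0.5101, -0.2078,  0.0026]), 0.59)]
top cap_top [(array([ 0.2968, -0.1952,  0.1681]), 0.54), (array([ 0.5139, -0.2103,  0.1749]), 0.53)]
side tank [(array([ 5.108e-01, -2.085e-01,  4.000e-04]), 0.96)]
side cap_top [(array([ 0.3009, -0.189 ,  0.1738]), 0.8), (array([ 0.5113, -0.2078,  0.1719]), 0.72)]
```

play_rows([
  [-0.007, -0.047, 0],
  [-0.014, -0.095, 0],
  [-0.02, -0.142, 0],
  [-0.027, -0.189, 0],
  [-0.034, -0.236, 0],
  [-0.04, -0.283, 0],
  [-0.047, -0.33, 0],
  [-0.054, -0.378, 0],
  [-0.06, -0.425, 0],
  [-0.06, -0.425, 0],
], yaw=[-5, -10, -15, -20, -25, -30, -35, -40, -45, -45], jaw=[0.0878, 0.0878, 0.0878, 0.0878, 0.0878, 0.0878, 0.0878, 0.0878, 0.0878, 0.0878])

```text
clock: 10.88
tcp_pos: [0.5091, -0.2138, 0.3229]
tcp_rot: [0.834, -3.027, -0.002]
wrist_force: [0.4, -0.1, -0.9]
finger_gap: 0.0876
grip_force: 0.0
```

```bash
python3 - <<'E'
from h import *
plan([.512,-.208,.25],76)
c=viewer.camera("wrist"); np.save("pics/w3.npy",c)
for l in ("tank","cap","cap_top"): print(l,[(np.round(x["at"],4),round(x["score"],2)) for x in mark_of(l,c)])
cv2.imwrite("pics/w3.png",cv2.resize(c["color"],(800,600),interpolation=2))
E
```

```text
slide [-0.0056  0.0033  0.0729] yaw 44.8 or -135.2 ynow 120.8 j [ 1.    0.34 -0.9   1.58  0.27  1.35  2.17]
tank [(array([ 0.2971, -0.191 , -0.0026]), 0.94), (array([ 0.5167, -0.2103, -0.0037]), 0.73)]
cap [(array([ 0.513 , -0.2085,  0.1452]), 0.64)]
cap_top [(array([ 0.5088, -0.2096,  0.1722]), 0.88)]
```

View pics/w3.png

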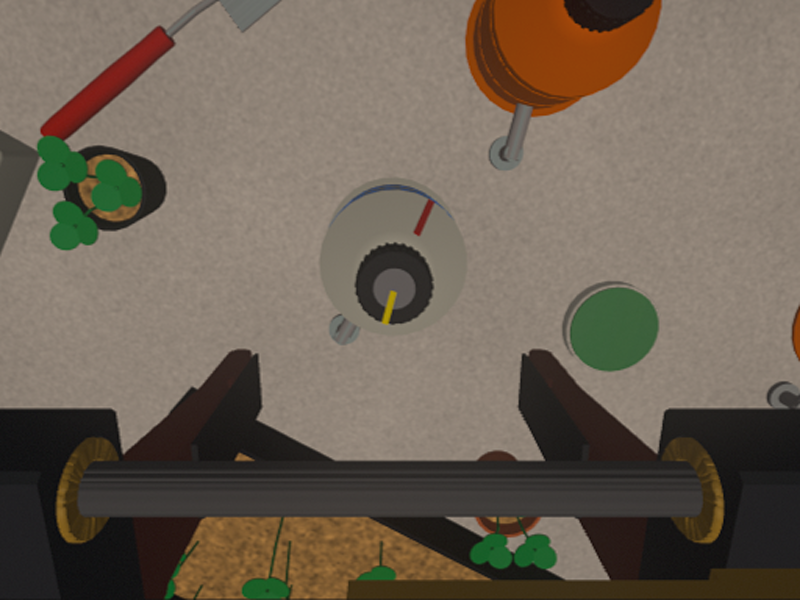

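The wrist view shows the white tank's cap at (393,284), its yellow stripe pointing to (387,322), and the red line running from (418,233) to (431,202). The stripe is about half a turn away from the line.

```bash
python3 - <<'E'
from h import *
c=np.load("pics/w3.npy",allow_pickle=True).item()
U=lambda x,y,z:unproj((x*.64,y*.64),c,z)
ang=lambda v:np.degrees(np.arctan2(v[1],v[0]))
im=c["color"].astype(int); m=(im.max(2)<75)
# cap: fit ellipse to dark disc near (251,182)
lab=cv2.connectedComponentsWithStats(cv2.morphologyEx(m.astype(np.uint8),cv2.MORPH_OPEN,np.ones((3,3))))
k=[i for i in range(1,lab[0]) if abs(lab[3][i][0]-251)<15 and abs(lab[3][i][1]-182)<20 and lab[2][i][4]>200]
print([lab[2][i] for i in k])
cen=U(393.5,288,.1726); print("disc centre",cen)   # grey disc centre
print("outline mid at z.16",U(394.5,284,.16))
t=U(387.5,322,.1726); n=U(394,292,.1726); print("stripe",ang(t-n),ang(t-cen))
o=np.array([.5115,-.2085,0]); a=U(431,202,.1); b=U(418,233,.13); print("red",ang(a-o),ang(b-o),ang(a-b),a,b)
E
```

```text
[array([ 228,  156,   49,   51, 1385], dtype=int32)]
disc centre [ 0.51120849 -0.20825738  0.1726    ]
outline mid at z.16 [ 0.51119127 -0.20736767  0.16      ]
stripe 19.04538600170271 21.16776166850856
red 179.65327670876218 179.17493852103365 -179.60539649939895 [ 0.45639669 -0.20816654  0.1       ] [ 0.47800882 -0.20801769  0.13      ]
```

```bash
python3 - <<'E'
from h import *
plan([.5112,-.2083,.142],121)
E
```

```text
slide [-0.     -0.0011  0.1824] yaw 0.2 or -179.8 ynow 121.2 j [ 1.    0.34 -0.91  1.59  0.27  1.35  2.17]
```

play_rows([
  [0, -0.001, 0.05],
  [0, -0.001, 0.09],
  [0, -0.001, 0.12],
  [0, -0.001, 0.15],
  [0, -0.001, 0.17],
  [0, -0.001, 0.182],
  [0, -0.001, 0.182],
  [0, -0.001, 0.182],
], yaw=[0, 0, 0, 0, 0, 0, 0, 0], jaw=[0.0878, 0.0878, 0.0878, 0.0878, 0.0878, 0.0878, 0.0878, 0.0878])

```text
clock: 12.08
tcp_pos: [0.5117, -0.2099, 0.1436]
tcp_rot: [-0.844, 3.025, -0.001]
wrist_force: [0.1, -0.4, 0.2]
finger_gap: 0.0879
grip_force: 0.0
```

play_rows([
  [0, 0, 0],
  [0, 0, 0],
  [0, 0, 0],
  [0, 0, 0],
  [0, 0, 0],
  [0, 0, 0],
  [0, 0, 0],
  [0, 0, 0],
  [0, 0, 0],
  [0, 0, 0],
], yaw=[0, 0, 0, 0, 0, 0, 0, 0, 0, 0], jaw=[0.043, 0.043, 0.043, 0.043, 0.043, 0.043, 0.043, 0.043, 0.043, 0.043], force=36)

```text
clock: 13.32
tcp_pos: [0.5109, -0.2097, 0.1427]
tcp_rot: [0.844, -3.026, -0.0]
wrist_force: [-3.0, 2.9, 3.7]
finger_gap: 0.0475
grip_force: 36.0
```

```bash
python3 - <<'E'
from h import *
plan([.5112,-.2083,.142],121); s=get_state(); print(s["tcp_pos"],s["wrist_force"],s["wrist_torque"])
E
```

```text
slide [-0.001   0.0011  0.0007] yaw 0.2 or -179.8 ynow 121.2 j [ 0.92  0.51 -0.83  1.82  0.43  1.01  2.03]
[ 0.51089356 -0.20972935  0.14265749] [-2.95731197  2.87716044  3.7156935 ] [0.55249786 0.53781887 0.01743421]
```

play_rows([
  [0, 0, 0.0001],
  [0, 0, 0.0002],
  [0, 0, 0.0003],
  [0, 0, 0.0004],
  [0, 0, 0.0006],
  [0, 0, 0.0007],
  [0, 0, 0.0008],
  [0, 0, 0.0009],
  [0, 0, 0.001],
  [0, 0, 0.0011],
  [0, 0, 0.0012],
  [0, 0, 0.0013],
  [0, 0, 0.0014],
  [0, 0, 0.0016],
  [0, 0, 0.0017],
  [0, 0, 0.0018],
  [0, 0, 0.0019],
  [0, 0, 0.002],
  [0, 0, 0.0021],
  [0, 0, 0.0021],
], yaw=[8, 16, 24, 32, 40, 48, 56, 64, 72, 80, 88, 96, 104, 112, 120, 128, 136, 144, 150, 150], jaw=[0.043, 0.043, 0.043, 0.043, 0.043, 0.043, 0.043, 0.043, 0.043, 0.043, 0.043, 0.043, 0.043, 0.043, 0.043, 0.043, 0.043, 0.043, 0.043, 0.043], force=40)

```text
clock: 15.82
tcp_pos: [0.512, -0.2086, 0.1406]
tcp_rot: [-2.703, -1.601, -0.003]
wrist_force: [2.0, 5.1, 1.3]
finger_gap: 0.0477
grip_force: 40.0
```

```bash
python3 - <<'E'
from h import *
plan([.5112,-.2083,.142],121-200); s=get_state(); print(s["wrist_force"],s["wrist_torque"],s["tau"][6])
c=viewer.camera("wrist"); cv2.imwrite("pics/w4.png",c["color"])
E
```

```text
slide [-0.0001 -0.0009 -0.0014] yaw 50.3 or -129.7 ynow -28.7 j [ 0.49  0.39 -0.24  1.85  0.11  0.91 -0.3 ]
[2.00997147 5.14062237 1.29123791] [ 1.22469486 -0.35185476 -0.1118528 ] -0.6486953236162663
```

View pics/w4.png

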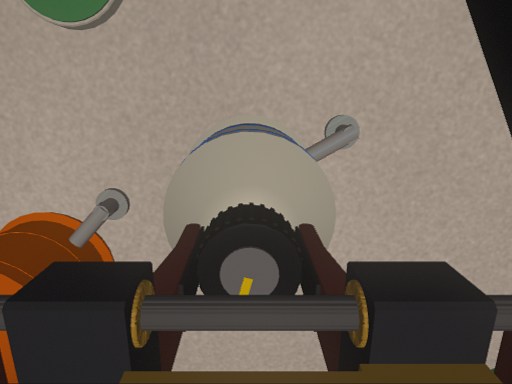

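The stripe, at (246,288), still points the same way relative to the gripper as before, so the cap turned with the fingers and did not slip. About 50° remains.

play_rows([
  [0, 0, 0.0001],
  [0, 0, 0.0002],
  [0, 0, 0.0003],
  [0, 0, 0.0004],
  [0, 0, 0.0005],
  [0, 0, 0.0005],
  [0, 0, 0.0005],
], yaw=[8, 16, 24, 32, 40, 40, 40], jaw=[0.043, 0.043, 0.043, 0.043, 0.043, 0.043, 0.043])

```text
clock: 16.75
tcp_pos: [0.5124, -0.209, 0.1401]
tcp_rot: [-3.087, -0.584, -0.003]
wrist_force: [3.8, 4.3, -0.8]
finger_gap: 0.0474
grip_force: 40.0
```

```bash
python3 - <<'E'
from h import *
plan([.5112,-.2083,.142],121-200); s=get_state(); print(s["wrist_force"],s["wrist_torque"],s["tau"][6])
E
```

```text
slide [-0.0008 -0.0011 -0.0019] yaw 10.4 or -169.6 ynow -68.6 j [ 0.37  0.38 -0.09  1.86  0.04  0.9  -0.94]
[ 3.75935057  4.28909675 -0.83652013] [ 1.05434312 -0.77185411 -0.06172633] 0.0929163652472198
```

play_rows([
  [0, 0, 0],
  [0, 0, 0],
  [0, 0, 0],
  [0, 0, 0],
], yaw=[4, 8, 11, 11], jaw=[0.043, 0.043, 0.043, 0.043])

```text
clock: 17.25
tcp_pos: [0.5114, -0.2094, 0.14]
tcp_rot: [3.128, 0.287, 0.0]
wrist_force: [0.9, 3.4, 0.9]
finger_gap: 0.0472
grip_force: 40.0
```

```bash
python3 - <<'E'
from h import *
plan([.5112,-.2083,.142],121-200); s=get_state(); print(s["wrist_force"],s["wrist_torque"],s["tau"][6])
E
```

```text
slide [ 0.     -0.0011 -0.002 ] yaw -0.5 or 179.5 ynow -79.5 j [ 0.34  0.38 -0.05  1.86  0.02  0.9  -1.11]
[0.93063778 3.43988811 0.91681107] [ 0.73821955 -0.1068804   1.02615063] -1.4283614605665207
```

play_rows([
  [0, 0, 0],
  [0, 0, 0],
  [0, 0, 0],
  [0, 0, 0],
], yaw=[3, 5, 5, 5], jaw=[0.043, 0.043, 0.043, 0.043])

```text
clock: 17.75
tcp_pos: [0.5096, -0.2096, 0.1399]
tcp_rot: [-3.138, -0.149, 0.005]
wrist_force: [-4.7, 4.9, 5.3]
finger_gap: 0.0473
grip_force: 40.0
```

```bash
python3 - <<'E'
from h import *
plan([.5112,-.2083,.142],121-200); s=get_state(); print(s["wrist_force"],s["wrist_torque"],s["tau"][6])
c=viewer.camera("wrist"); cv2.imwrite("pics/w5.png",c["color"][110:384,60:452])
E
```

```text
slide [ 0.0018 -0.0011 -0.0021] yaw -5.6 or 174.4 ynow -84.6 j [ 0.33  0.38 -0.03  1.87  0.02  0.9  -1.19]
[-4.66812224  4.87228616  5.34505895] [0.89254873 1.14398233 1.21313722] -1.2415862828493118
```

View pics/w5.png

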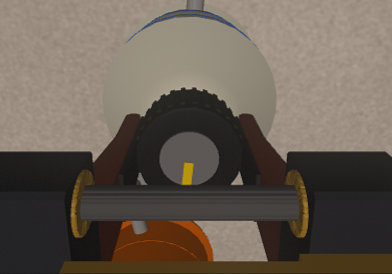

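The torque rose to 1.2 N m and the fingers slipped slightly, with the stripe at (188,175) now pointing towards the red line. That puts the cap on its stop, so I'll back it off a quarter turn.

play_rows([
  [0, 0, -0.0001],
  [0, 0, -0.0002],
  [0, 0, -0.0003],
  [0, 0, -0.0004],
  [0, 0, -0.0005],
  [0, 0, -0.0006],
  [0, 0, -0.0007],
  [0, 0, -0.0008],
  [0, 0, -0.0009],
  [0, 0, -0.001],
  [0, 0, -0.0011],
  [0, 0, -0.0012],
  [0, 0, -0.0013],
  [0, 0, -0.0013],
  [0, 0, -0.0013],
  [0, 0, -0.0013],
], yaw=[-7, -14, -21, -28, -35, -42, -49, -56, -63, -70, -77, -84, -91, -91, -91, -91], jaw=[0.043, 0.043, 0.043, 0.043, 0.043, 0.043, 0.043, 0.043, 0.043, 0.043, 0.043, 0.043, 0.043, 0.043, 0.043, 0.043])

```text
clock: 19.8
tcp_pos: [0.5118, -0.2113, 0.1414]
tcp_rot: [2.1, 2.333, 0.0]
wrist_force: [4.8, -1.7, -3.9]
finger_gap: 0.0474
grip_force: 40.0
```

```bash
python3 - <<'E'
from h import *
plan([.5112,-.2083,.142],5.5); s=get_state(); print(s["wrist_force"],s["wrist_torque"],s["qvel"].round(3),s["grip_force"])
c=viewer.camera("wrist"); h=cv2.cvtColor(c["color"],cv2.COLOR_BGR2HSV)
m=((h[...,0]>18)&(h[...,0]<35)&(h[...,1]>180)&(h[...,2]>120))
m[:240]=0;m[300:]=0;m[:,:215]=0;m[:,300:]=0
ys,xs=np.nonzero(m); print(len(xs),xs.min(),xs.max(),ys.min(),ys.max())
P=np.array([unproj((x,y),c,.1713)[:2] for x,y in zip(xs,ys)])
d=P.mean(0)-np.array([.5112,-.2083]); e=np.linalg.svd(P-P.mean(0))[2][0]; e*=np.sign(e@d)
print("stripe heading",np.degrees(np.arctan2(d[1],d[0])),np.degrees(np.arctan2(e[1],e[0])))
E
```

```text
slide [ 0.0031 -0.0003 -0.0007] yaw 0.5 or -179.5 ynow 6.0 j [ 0.59  0.4  -0.37  1.84  0.18  0.92  0.25]
[ 4.84058247 -1.65003557 -3.86737886] [-0.74454256 -1.24059801  0.13190754] [-0.006  0.002  0.002 -0.    -0.001 -0.001 -0.   ] 39.99897122383118
200 242 253 272 294
stripe heading -92.175554670031 -92.04357966028854
```

```bash
python3 -c "
from bench import r; print(r.sign_off())"
```

```text
the job is handed in; nothing more can be done
None
```

I squeezed the trigger fully in and opened the fingers to let it spring back, without checking its return in a picture. I then screwed the cap to its stop and backed it off about 88° (1.54 rad, read from the stripe). The job is handed in with the fingers gripping the cap at 40 N, and no verdict came back.

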